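# Drive a stuck cartridge out of a lens barrel with a drift

### The job

A cylindrical cartridge is stuck in the black slotted barrel on the optical table. Pull the retaining gate at the barrel's exit all the way up, then take the long drift from the rack and push the cartridge through from the small hole at the rear until it lies wholly clear of the barrel and gate in the open trough, and put the drift back in its place in the rack, the same way round. Do not touch the cartridge with the gripper, and leave the short drift and everything else on the table where it is.

Things in the scene. Friction and masses are not known exactly. Their poses are not given: they have to be found in the camera images.
- bore_entry (a point): Centre of the entry hole in the rear face of the black slotted barrel; the bore is level, its axis 85 mm above the table. This point's x axis is the bore axis in the push direction (into the barrel, to the trough), z up. The hole is 24 mm wide through a 10 mm wall; behind it the bore is 38 mm wide and 75 mm long, with a 14 mm slot along its top; its open exit end is 85 mm from this point.
- fixture: The extraction fixture, fixed, origin on the table 45 mm beyond the entry face, x in the push direction. It carries barrel and trough. Barrel 66 mm wide outside, its top 118 mm above the table. Base plate 110 mm wide, 12 mm thick, from x = -66 to 160 mm. A spring-plunger bridge stands over the barrel at x = 18 mm, its cap about 157 mm above the table.
- trough_mid (a point): The receiving trough of the fixture: a half-round channel, level with the bore and open on top, from the barrel's exit (85 mm from the entry) to an end stop (190 mm from the entry). This point is the middle of it, on the bore axis, 137.5 mm from the entry.
- gate (a joint): Retaining gate, a 5 mm aluminium plate that closes the barrel's exit between two guides, 89 mm beyond the entry. Slides straight up: 0 m is shut, 0.05 m is fully raised; it blocks the cartridge below about 0.032. It stays where it is left (about 4 N of friction). Starts at 0 to 6 mm.
- gate_knob (a point): Centre of the upright round steel knob on top of the gate, 26 mm wide and 36 mm tall, by which it is pulled up; about 165 mm above the table when shut. The guides beside it end 124 mm above the table. It rises with the gate.
- cartridge_mid (a point): The stuck cartridge: plain solid aluminium cylinder 36 mm wide, 60 mm long, lying along the bore inside the barrel, seen through the slot. Its centre; x along the bore; flat rear face 30 mm behind. A spring plunger grips it: about 8 to 20 N are needed to push it until its tail has passed the plunger, then it slides easily.
- long_drift_handle (a point): The drift that reaches: a steel bar, about 0.22 kg, with a round handle 28 mm wide, 85 mm long and a shank 14 mm wide, 115 mm long. Centre of the handle, where it is best grasped; x runs to the tip, 157.5 mm away. Lies level in the rack, axis 50 mm above the table, on two black V saddles (10 mm thick, 36 mm behind this point and 75 mm ahead) above a 12 mm base plate.
- long_drift_tip (a point): Centre of the end of the long drift's shank, on its axis.
- short_drift_handle (a point): A second drift with the same handle but a shank of only 55 mm, too short to reach; lies beside the long one in the rack, 100 mm away. Either may be in either place. Centre of its handle.
- rack: The drift rack, fixed; origin under it, x along the drifts (towards their tips). The two places lie at y = +50 and -50 mm, the handle centres at x = 0, 50 mm above the table. Base plate 160 x 150 mm.
- mirror_a: Bystander: mirror on a post, 48 mm round foot, about 153 mm tall; origin under the foot
- mirror_b: Bystander: mirror on a post, 48 mm round foot, about 133 mm tall; origin under the foot
- spare_tube: Bystander: spare empty lens tube standing on end, 48 mm wide, 62 mm tall; origin under it
- post_holder: Bystander: post holder on a 50 mm square foot, 69 mm tall; origin under it
- sensor_case: Bystander: flat grey sensor case 60 x 85 x 28 mm; origin under it
- optics_box: Bystander: clear optics box 70 x 70 x 30 mm; origin under it
- driver: Bystander: screwdriver, 180 mm long, lying on the table; its x axis runs from handle to blade
There are look-alikes about, which are no part of the job. Leave any blue or orange look-alike of the part that bears long_drift_handle alone.

How it is judged (in metres and radians):
On the way, in this order (a step that is already met when the one before it is completed fails the run):
1. the gate is raised clear of the bore (value of joint gate above 0.036 m), for 0.2 s.
2. the cartridge is wholly out of the barrel, in the trough (x of cartridge_mid in the frame of bore_entry between 0.117 and 0.165 m and y of cartridge_mid in the frame of bore_entry between -0.012 and 0.012 m and z of cartridge_mid in the frame of bore_entry between -0.012 and 0.012 m), for 0.2 s.
At the end, for the whole second after the job is handed in: The cartridge rests in the trough, its centre 117 to 165 mm beyond the barrel's entry face along the bore and within 12 mm of the bore axis; the long drift rests in its own rack place, handle centre and tip each within 20 mm of where they started (all of step 2 and linear speed of each of cartridge, long_drift below 0.02 m/s and distance of each of long_drift_handle, long_drift_tip from where it was at the start of the episode below 0.02 m); the robot touches nothing.
It fails at once if the gripper or arm touches the cartridge (contact force between any of the fingers, the arm and cartridge above 1.5 N).
It fails at once if the short drift is moved more than 20 mm (distance of short_drift_handle from where it was at the start of the episode above 0.02 m).
It fails at once if a bystander is moved more than 25 mm (distance of any of mirror_a, mirror_b, spare_tube, post_holder, sensor_case, optics_box, driver from where it was at the start of the episode above 0.025 m).
It also fails if it takes over 56 s, if anything falls off the work surface, if the arm or the gripper's body presses on something with over 40 N, if the wrist force passes 120 N, or if a joint passes its speed limit or range.

### The arm

A 6-joint arm with a two-finger parallel gripper is mounted at the origin on the work surface. World frame = base frame: x ahead of the robot, y to its left, z up, the work surface at z = 0. Lengths are in mm, angles in rad, forces in N, time in s.
With the tool pointing down it reaches from about 375 to 975 mm from the base axis. Payload 3.8 kg.
Tool frame: the origin (TCP) lies midway between the tips of the shut fingers; the grasp point (between the pads) lies 19 mm behind it (r.grip_depth is the distance from the TCP to the grasp point, in mm); z points along the fingers, y is the line along which they close (so a half turn about z gives the same grasp; the last joint's range is limited). The gripper opens to 88 mm and grips with 3 to 60 N. Pads are 18 mm wide; open, the fingers measure 123 mm over their backs; the gripper's body (75 mm by 187 mm) begins 45 mm behind the grasp point.
Start: joints at [1.129, 0.264, 1.604, -0, 1.274, -0.037], TCP at [265.836, 620.443, 238.706] pointing down, gripper open.
Joint ranges: [-2.63, 2.63], [-0.94, 2.18], [0.31, 2.57], [-1.31, 4.45], [0, 2.66], [-2.55, 2.55]. Speed limits (rad/s): [2.57, 2.57, 3.14, 3.14, 3.14, 3.14].

### API

Orientations are given as [roll, pitch, yaw] about the fixed x, y, z axes, in that order (R = Rz(yaw) Ry(pitch) Rx(roll)).
In Python, from rig import state, vision, order, r gives the robot as it stands.
- The arm moves only by the tool jog_arm, never from a script. Its argument "moves" is text: rows parted by semicolons, each of 6 numbers parted by spaces: the shift along the tool's x, y, z as a fraction of full scale, then the turn, a rotation vector about the tool's x, y, z as a fraction of full scale. In form: x y z ax ay az; .... A call has 1 to 20 rows; each row shifts and turns the commanded pose from where the row before left it, along the tool's axes as they then stand; what a row does not reach is not made up. Full scale, the value 1, is 300 mm for a shift and pi/4 rad for a turn. A row lasts 1/8 s, in which the tool goes at most 62.5 mm and 10.7 degrees, less where a joint would pass 70% of its speed; a pose out of reach is approached as far as the arm can. A call with a number of a shift or a turn outside -1 to 1 is refused whole. A call with a gripper value outside its range is refused whole. "jaw" is the closure, from -1 (fully open) to 1 (shut), so that 0 is half open, set as the call begins (left out, the last holds). The fingers move at their own pace and stop on an object; "grip_force" is the grip in N (left out, the last holds). Time passes only in rows, so rows that do not move let the fingers close. It gives the time, the measured TCP pose, the force, the opening and the grip force at its end, in the units of the state.
- state(): the state, without advancing time (a new reading comes with each control period).
- vision.snapshot(name): name is "side" or "top"; returns a dict with "pixels" (420x560x3 uint8, blue, green, red), "K" (3x3 intrinsics, pixels), "R" (3x3) and "t" (3): a world point X has camera coordinates R X + t. Camera axes: x right, y down, z forward; pixel columns grow to the right and rows downward; lengths in mm; the calibration is good to about 2 mm. A picture is of the moment at which its call begins. There is no depth.
- order.sign_off(): hands the job in; it is judged then, once.
The state is a dict: "time": time; "joint_pos": joint angles; "joint_velocities": joint speeds; "joint_torque": joint torques, N m; "position": TCP position; "orientation": TCP orientation; "wrist_force": force on the tool from outside, world axes, zero at the start; "torque": the same for the moment, N m; "gripper_width": finger opening in mm; "grip_force": force on a finger pad.
Only numpy, scipy, OpenCV 4.12 (cv2) and the standard library are available. Lean on these libraries where they do the work, as an engineer would, in place of code of your own. Each camera call takes 0.05 s, during which the arm holds its last target. There are 200 camera calls.

## Working session

There is one attempt and no reset: what is moved stays moved. The work goes in short steps, Python scripts to look and compute and a tool call to move; the robot and the scene stay as the last step left them, time stands still between calls to the robot, and variables do not carry over. Pictures are saved under pics/ and viewed, at most 10 in all, crops included, and the job is handed in when it is done.

Besides the shell and the picture viewer there is one more tool, called after "Request:" by a JSON object that holds its "op" and its "data". jog_arm: Moves the arm, as the interface text tells. Shift numbers are shares of 300 mm and turn numbers shares of pi/4 rad, none past 1 either way. Its arguments: {"type":"object","properties":{"moves":{"type":"string"},"jaw":{"type":"number"},"grip_force":{"type":"number"}},"required":["moves"]}

```bash
mkdir -p pics; python3 - <<'E'
from rig import state, vision, order, r
import cv2,pickle
d={}
for n in("top","side"):
    s=vision.snapshot(n); d[n]=s; cv2.imwrite(f"pics/{n}0.png",cv2.resize(s["pixels"],(800,600),interpolation=cv2.INTER_CUBIC))
    print(n,s["K"],s["R"],s["t"])
pickle.dump(d,open("cam.pkl","wb"))
print(state()); print(r.grip_depth)
E
```

```text
top [[481.06834354   0.         283.59454448]
 [  0.         481.06834354 216.05155716]
 [  0.           0.           1.        ]] [[-0.02095576 -0.99976342  0.00582781]
 [-0.99163318  0.02004199 -0.12752237]
 [ 0.1273754  -0.00845137 -0.99181857]] [ -45.04878822  540.17301058 1229.19844634]
side [[508.01074479   0.         281.04808109]
 [  0.         508.01074479 215.48473678]
 [  0.           0.           1.        ]] [[ 0.98213254 -0.18744136 -0.01677529]
 [-0.11304136 -0.51632725 -0.84889801]
 [ 0.15045706  0.83562666 -0.52829042]] [-563.62862631  133.74054024 1300.60087572]
{'time': 0.1, 'joint_pos': array([ 1.12908069e+00,  2.64649199e-01,  1.60521652e+00,  2.14913137e-05,
        1.27373062e+00, -3.68812679e-02]), 'joint_velocities': array([ 3.79223768e-04, -1.24791023e-03, -3.35066045e-03, -7.06763736e-05,
       -3.17051864e-03,  9.17373635e-04]), 'joint_torque': array([ 1.09851212e-04, -5.03617108e+01, -3.58071113e+01,  7.30729150e-02,
        2.32258765e-02, -7.85285624e-05]), 'position': array([265.5684975 , 619.86351643, 237.54310921]), 'orientation': array([-3.13959109e+00, -9.44049505e-05,  2.73675188e+00]), 'wrist_force': array([-0.97484088,  0.28380026, -0.06846848]), 'torque': array([-0.01904661, -0.01780862, -0.00560288]), 'grip_force': 0.0, 'gripper_width': 88.25332548219147}
18.700000000000003
```

View pics/top0.png

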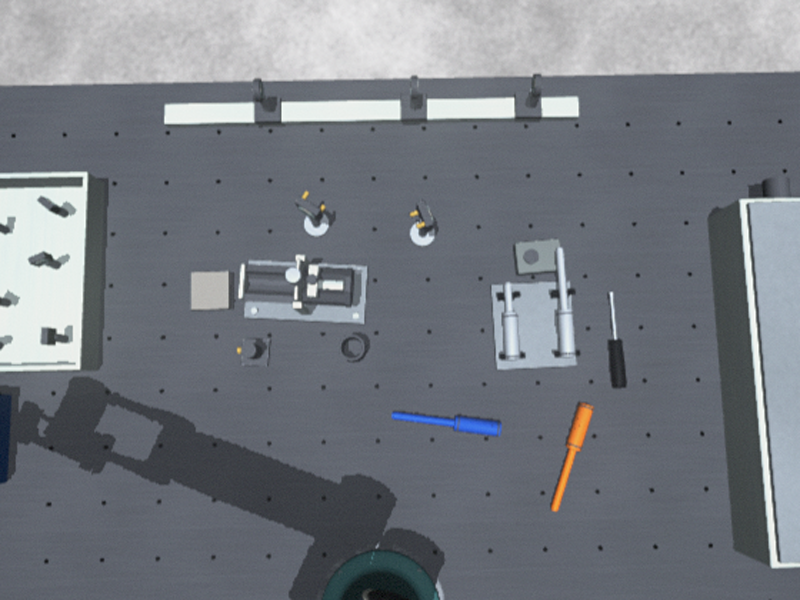

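View pics/side0.png

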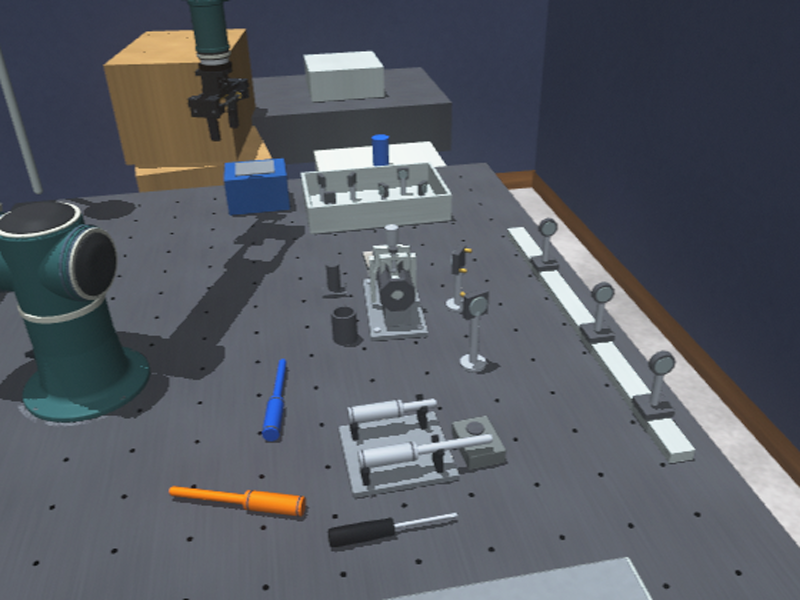

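The top view shows the fixture near (305,290), pushing left (+y), and the long drift on the right in the rack, handle at (565,330) and tip at (560,250). I'll enlarge both.

```bash
python3 - <<'E'
import cv2,pickle,numpy as np
d=pickle.load(open("cam.pkl","rb"))
t=d["top"]["pixels"]; s=d["side"]["pixels"]
# top crops at orig pix: fixture x160-265,y170-235 ; rack x335-415,y165-265
a=cv2.resize(t[170:235,160:265],None,fx=7,fy=7,interpolation=cv2.INTER_CUBIC)
b=cv2.resize(t[165:265,340:410],None,fx=6,fy=6,interpolation=cv2.INTER_CUBIC)
cv2.imwrite("pics/a.png",a)
c=cv2.resize(s[265:350,235:355],None,fx=6,fy=6,interpolation=cv2.INTER_CUBIC)
e=cv2.resize(s[150:240,240:310],None,fx=6,fy=6,interpolation=cv2.INTER_CUBIC)
z=np.zeros((600,800,3),np.uint8); z[:,:420]=b[:600]; cv2.imwrite("pics/b.png",z[:,:420])
z=np.zeros((540,420,3),np.uint8); z[:e.shape[0],:420]=e; cv2.imwrite("pics/e.png",z)
E
```

```text
(no output)
```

View pics/a.png

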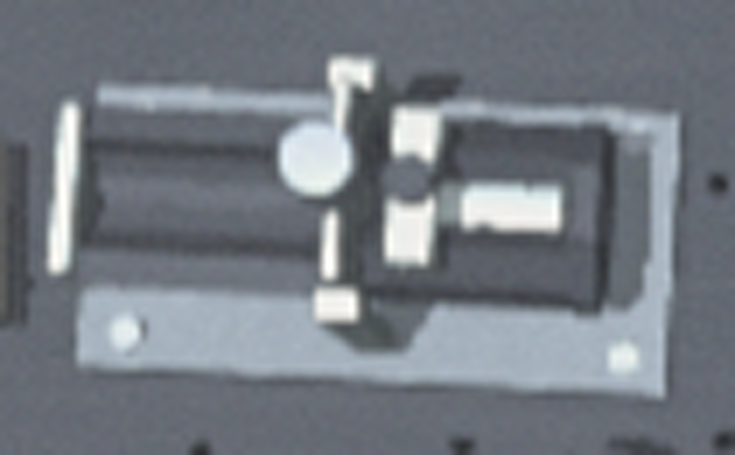

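View pics/b.png

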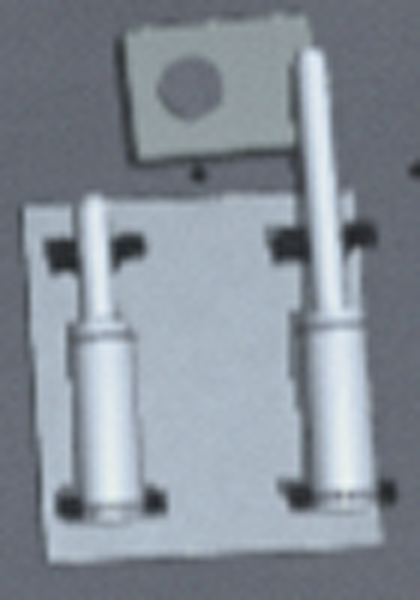

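View pics/e.png

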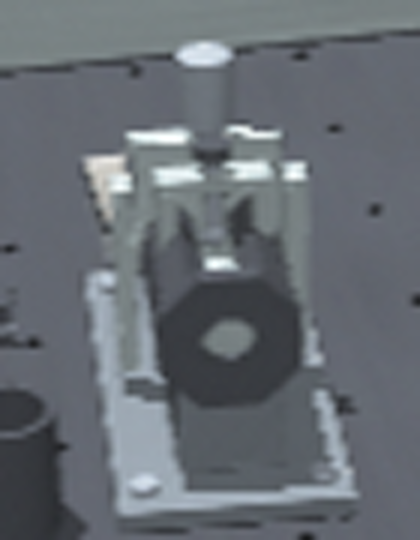

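Enlarged crops. Fixture crop: plate corners (80,365), (665,394), (679,113) and knob top (316,158). Rack crop: long drift tip (311,50), shoulder (333,318), rear end (342,503). Side crop: bore hole at (228,338), knob top at (204,54).

```bash
cat > h.py <<'E'
import pickle,numpy as np
from scipy.optimize import least_squares
d=pickle.load(open("cam.pkl","rb"))
def proj(n,X):
    s=d[n]; c=s["R"]@np.asarray(X,float)+np.ravel(s["t"]); u=s["K"]@c; return u[:2]/u[2]
def ray(n,uv,z):
    s=d[n]; C=-s["R"].T@np.ravel(s["t"]); v=s["R"].T@np.linalg.inv(s["K"])@[uv[0],uv[1],1]
    return C+v*(z-C[2])/v[2]
o=lambda p,f,ox,oy:((p[0]+.5)/f-.5+ox,(p[1]+.5)/f-.5+oy)
A=lambda *p:o(p,7,160,170)
B=lambda *p:o(p,6,340,165)
E=lambda *p:o(p,6,240,150)
E
python3 - <<'E'
from h import *
np.set_printoptions(precision=1,suppress=True)
obs=[("top",A(80,365),(160,55,12)),("top",A(665,394),(-66,55,12)),("top",A(679,113),(-66,-55,12)),("top",A(98,85),(160,-55,12)),
 ("side",E(228,338),(-45,0,85)),("side",E(118,508),(-66,55,12)),("side",E(355,490),(-66,-55,12))]
def w(p,X):
    c,s=np.cos(p[2]),np.sin(p[2]); return (p[0]+c*X[0]-s*X[1],p[1]+s*X[0]+c*X[1],X[2])
f=lambda p:np.ravel([proj(n,w(p,X))-np.array(u) for n,u,X in obs])
q=least_squares(f,[650,100,1.57]); print(q.x,q.x[2]); print(f(q.x).reshape(-1,2))
q1=q.x;print("yaw",np.round(q1[2],4)); print("entry",w(q1,(-45,0,85)),"hole ray",ray("side",E(228,338),85))
print("knob pred",w(q1,(44,0,183)))
def kn(p): return np.r_[proj("top",p)-A(316,158),proj("side",p)-E(204,54)]
k=least_squares(kn,[650,150,185]); print("knob",k.x,k.fun)
for z in(183,186,189):print(ray("top",A(316,158),z))
for nm,u in(("tip",B(311,50)),("sh",B(333,318)),("rear",B(342,503))): print(nm,ray("top",u,50), ray("top",u,57 if nm!="rear" else 50))
E
```

```text
[576.4  83.7   1.5] 1.5036151516595813
[[-1.1  0.3]
 [ 0.   0.1]
 [ 0.2 -0.3]
 [-0.5 -0.2]
 [ 0.1  1. ]
 [-0.1  1. ]
 [ 0.1  0.7]]
yaw 1.5036
entry (np.float64(573.3906236338306), np.float64(38.83298198961597), 85) hole ray [574.1  43.9  85. ]
knob pred (np.float64(579.3652516282964), np.float64(127.63221520887157), 183)
knob [579.7 127.  187. ] [ 0.  -0.2 -0.3  0.1]
[579.9 127.6 183. ]
[579.4 127.2 186. ]
[578.8 126.7 189. ]
tip [ 645.8 -341.8   50. ] [ 644.2 -340.2   57. ]
sh [ 527.3 -345.5   50. ] [ 526.5 -343.8   57. ]
rear [ 447.2 -345.3   50. ] [ 447.2 -345.3   50. ]
```

Request:
{"op": "jog_arm", "data": {"moves": "0 0 0 0 0 0.2243; 0 0 0 0 0 0.2243; 0 0 0 0 0 0.2243; 0 0 0 0 0 0.2243; 0 0 0 0 0 0.2243; 0 0 0 0 0 0.2243; 0 0 0 0 0 0.2243; 0 0 0 0 0 0", "jaw": -0.3, "grip_force": 30}}

```text
time: 1.1
position: [265.7, 620.1, 238.1]
orientation: [-3.141, 0.001, 1.505]
wrist_force: [-0.8, 0.2, -0.0]
gripper_width: 57.1
grip_force: 0.0
```

Request:
{"op": "jog_arm", "data": {"moves": "-0.1425 0.105 0 0 0 0; -0.1425 0.105 0 0 0 0; -0.1425 0.105 0 0 0 0; -0.1425 0.105 0 0 0 0; -0.1425 0.105 0 0 0 0; -0.1425 0.105 0 0 0 0; -0.1425 0.105 0 0 0 0; -0.1425 0.105 0 0 0 0; -0.1425 0.105 0 0 0 0; -0.1425 0.105 0 0 0 0; -0.1425 0.105 0 0 0 0; 0 0 0 0 0 0; 0 0 0 0 0 0; 0 0 0 0 0 0"}}

```text
time: 2.85
position: [579.2, 129.2, 238.5]
orientation: [-3.141, -0.0, 1.506]
wrist_force: [0.3, 0.2, -0.7]
gripper_width: 57.3
grip_force: 0.0
```

```bash
cat >> h.py <<'E'
def togo(st,tgt,yaw):
    "tool-axis units of the remaining shift and turn to TCP tgt, tool down at yaw"
    from scipy.spatial.transform import Rotation as Ro
    Rc=Ro.from_euler("xyz",st["orientation"]); Rt=Ro.from_euler("xyz",[np.pi,0,yaw])
    return np.round(Rc.inv().apply(np.array(tgt)-st["position"])/300,4), np.round((Rc.inv()*Rt).as_rotvec()/(np.pi/4),4)
E
python3 - <<'E'
from h import *
from rig import state
s=state();print(s["time"],s["position"],s["orientation"],s["joint_pos"])
print(togo(s,(579.5,127.2,153),1.5036))
for nm,uv,z in(("mirA",(316,225),0),("mirB",(422,235),0),("tube",(354,347),62)):
    print(nm,ray("top",(uv[0]*.7,uv[1]*.7),z))
E
```

```text
2.85 [579.2344686  129.18127379 238.54272234] [-3.14099767e+00 -2.39399138e-04  1.50614026e+00] [1.77245215e-01 1.11356437e-01 1.78386696e+00 3.95523206e-04
 1.24688959e+00 2.41775233e-01]
(array([-0.0066,  0.0015,  0.2851]), array([-0.0008, -0.0003,  0.0032]))
mirA [708.81301873 111.13895985   0.        ]
mirB [685.22496659 -91.75544072   0.        ]
tube [468.44124494  36.80595792  62.        ]
```

Request:
{"op": "jog_arm", "data": {"moves": "-0.0066 0.0015 0.06 0 0 0; 0 0 0.075 0 0 0; 0 0 0.075 0 0 0; 0 0 0.075 0 0 0; 0 0 0 0 0 0; 0 0 0 0 0 0"}}

```text
time: 3.6
position: [580.2, 126.4, 153.3]
orientation: [3.142, -0.0, 1.505]
wrist_force: [0.5, -0.3, -0.8]
gripper_width: 57.2
grip_force: 0.0
```

Request:
{"op": "jog_arm", "data": {"moves": "0 0 0 0 0 0; 0 0 0 0 0 0; 0 0 0 0 0 0; 0 0 0 0 0 0; 0 0 0 0 0 0; 0 0 0 0 0 0", "jaw": 1}}

```text
time: 4.35
position: [579.9, 126.1, 153.3]
orientation: [-3.141, -0.0, 1.504]
wrist_force: [-4.3, 0.8, 3.3]
gripper_width: 25.4
grip_force: 30.0
```

Request:
{"op": "jog_arm", "data": {"moves": "0 0 -0.025 0 0 0; 0 0 -0.025 0 0 0; 0 0 -0.025 0 0 0; 0 0 -0.025 0 0 0; 0 0 -0.025 0 0 0; 0 0 -0.022 0 0 0; 0 0 0 0 0 0; 0 0 0 0 0 0; 0 0 0 0 0 0"}}

```text
time: 5.48
position: [579.9, 126.1, 198.5]
orientation: [-3.141, -0.0, 1.504]
wrist_force: [-6.5, 0.5, 1.0]
gripper_width: 25.2
grip_force: 30.0
```

Request:
{"op": "jog_arm", "data": {"moves": "0 0 -0.006 0 0 0; 0 0 0 0 0 0; 0 0 0 0 0 0"}}

```text
time: 5.85
position: [579.9, 126.0, 199.3]
orientation: [-3.141, 0.0, 1.504]
wrist_force: [-5.2, 2.3, -2.5]
gripper_width: 25.7
grip_force: 30.0
```

Request:
{"op": "jog_arm", "data": {"moves": "0 0 0 0 0 0; 0 0 0 0 0 0; 0 0 0 0 0 0; 0 0 0 0 0 0", "jaw": -0.3}}

```text
time: 6.35
position: [580.8, 125.9, 199.5]
orientation: [3.14, -0.0, 1.504]
wrist_force: [0.4, 0.5, -0.4]
gripper_width: 57.3
grip_force: 0.0
```

Request:
{"op": "jog_arm", "data": {"moves": "0 0 -0.1 0 0 0; 0 0 -0.1 0 0 0; 0 0 0 0 0 0; 0 0 0 0 0 0"}}

```text
time: 6.85
position: [579.9, 125.9, 258.1]
orientation: [-3.141, 0.0, 1.504]
wrist_force: [-0.3, -0.6, -0.6]
gripper_width: 57.1
grip_force: 0.0
```

```bash
python3 - <<'E'
from h import *
from rig import state
s=state();print(s["time"],s["position"],s["orientation"])
print(togo(s,(489,-345,100),0.018))
print(togo({**s,"orientation":[np.pi,0,0.018]},(489,-345,100),0.018))
E
```

```text
6.85 [579.89641925 125.88793664 258.05442112] [-3.14064590e+00  3.27924049e-04  1.50364232e+00]
(array([-1.5862, -0.1965,  0.5276]), array([-7.0000e-04,  1.2000e-03,  1.8916e+00]))
(array([-0.3312,  1.5639,  0.5268]), array([0., 0., 0.]))
```

Request:
{"op": "jog_arm", "data": {"moves": "0 0 0 0 0 0.2102; 0 0 0 0 0 0.2102; 0 0 0 0 0 0.2102; 0 0 0 0 0 0.2102; 0 0 0 0 0 0.2102; 0 0 0 0 0 0.2102; 0 0 0 0 0 0.2102; 0 0 0 0 0 0.2102; 0 0 0 0 0 0.21; -0.0368 0.1738 0 0 0 0; -0.0368 0.1738 0 0 0 0; -0.0368 0.1738 0 0 0 0; -0.0368 0.1738 0 0 0 0; -0.0368 0.1738 0 0 0 0; -0.0368 0.1738 0 0 0 0; -0.0368 0.1738 0 0 0 0; -0.0368 0.1738 0 0 0 0; -0.0368 0.1738 0 0 0 0; 0 0 0 0 0 0"}}

```text
time: 9.22
position: [487.5, -347.6, 256.6]
orientation: [-3.14, 0.003, 0.013]
wrist_force: [1.2, 1.0, -0.2]
gripper_width: 57.4
grip_force: 0.0
```

Request:
{"op": "jog_arm", "data": {"moves": "0 0 0.17 0 0 0; 0 0 0.17 0 0 0; 0 0 0.1 0 0 0; 0 0 0 0 0 0; 0 0 0 0 0 0"}}

```text
time: 9.85
position: [490.0, -344.5, 127.8]
orientation: [3.141, -0.001, 0.019]
wrist_force: [0.5, -0.4, 0.7]
gripper_width: 57.1
grip_force: 0.0
```

```bash
python3 - <<'E'
from h import *
from rig import state,vision
import cv2
s=state();print(s["time"],s["position"],s["orientation"],togo(s,(489,-345,31),0.018))
t=vision.snapshot("top")["pixels"];v=vision.snapshot("side")["pixels"]
a=cv2.resize(t[160:270,340:420],None,fx=5,fy=5,interpolation=cv2.INTER_CUBIC)
b=cv2.resize(v[240:350,230:310],None,fx=5,fy=5,interpolation=cv2.INTER_CUBIC)
cv2.imwrite("pics/f.png",np.hstack([a,b]))
E
```

```text
9.85 [ 490.03554914 -344.54769885  127.7770004 ] [ 3.14138330e+00 -5.94888536e-04  1.87044634e-02] (array([-0.0037,  0.0014,  0.3226]), array([ 0.0003, -0.0008,  0.0009]))
```

View pics/f.png

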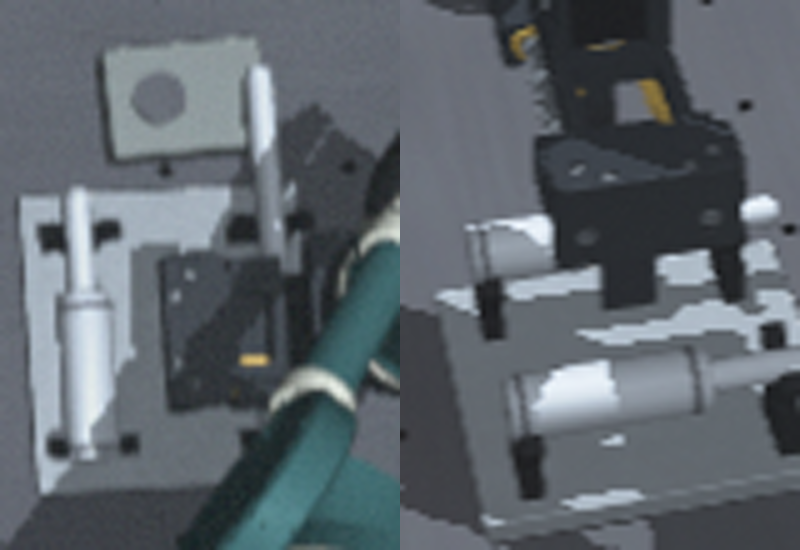

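The gripper sits over the long drift handle, at about (265,330) in the crop. I'll descend.

Request:
{"op": "jog_arm", "data": {"moves": "-0.0037 0 0.08 0 0 0; 0 0 0.08 0 0 0; 0 0 0.08 0 0 0; 0 0 0.05 0 0 0; 0 0 0.0326 0 0 0; 0 0 0 0 0 0; 0 0 0 0 0 0"}}

```text
time: 10.82
position: [489.0, -345.5, 31.2]
orientation: [3.141, -0.001, 0.018]
wrist_force: [0.1, -0.2, -0.2]
gripper_width: 57.3
grip_force: 0.0
```

Request:
{"op": "jog_arm", "data": {"moves": "0 0 0 0 0 0; 0 0 0 0 0 0; 0 0 0 0 0 0; 0 0 0 0 0 0; 0 0 0 0 0 0; 0 0 0 0 0 0; 0 0 0 0 0 0", "jaw": 1, "grip_force": 55}}

```text
time: 11.7
position: [488.6, -345.8, 30.7]
orientation: [3.14, -0.001, 0.018]
wrist_force: [-1.0, -5.5, 1.5]
gripper_width: 26.4
grip_force: 54.4
```

Request:
{"op": "jog_arm", "data": {"moves": "0 0 -0.05 0 0 0; 0 0 -0.1 0 0 0; 0 0 -0.15 0 0 0; 0 0 -0.17 0 0 0; 0 0 -0.1 0 0 0; 0 0 0 0 0 0; 0 0 0 0 0 0; 0 0 0 0 0 0"}}

```text
time: 12.7
position: [486.9, -343.7, 198.5]
orientation: [-3.138, 0.004, 0.018]
wrist_force: [0.5, -0.1, -2.5]
gripper_width: 26.4
grip_force: 54.7
```

```bash
python3 - <<'E'
from h import *
from rig import state
s=state();print(s["time"],s["position"],s["orientation"],s["wrist_force"],s["torque"],s["gripper_width"])
y=1.5036;u=np.array([np.cos(y),np.sin(y)]);e=np.array([573.5,39])
p=e-u*(157.5+50);print(p)
print(togo({**s,"orientation":[np.pi,0,y]},(*p,85-18.7),y),togo(s,(*p,66),y))
E
```

```text
12.7 [ 486.94600066 -343.7213878   198.51968404] [-3.13833098  0.00376576  0.01806868] [ 0.54939715 -0.06784949 -2.46379826] [-0.0114133   0.1794078   0.02584789] 26.35727373807961
[ 559.56725291 -168.03170907]
(array([0.6006, 0.2022, 0.4407]), array([0., 0., 0.])) (array([ 0.2543, -0.5797,  0.4427]), array([-6.9000e-03,  8.0000e-04, -1.8914e+00]))
```

```bash
python3 - <<'E'
from h import *
for uv in((410,212),(425,202),(436,215),(437,232),(422,246)):
    print(uv,[ray("top",(uv[0]*.7,uv[1]*.7),z).round(0)[:2] for z in(0,70,130)])
E
```

```text
(410, 212) [array([731., -70.]), array([712., -68.]), array([695., -67.])]
(425, 202) [array([750., -99.]), array([730., -96.]), array([713., -94.])]
(436, 215) [array([ 724., -120.]), array([ 705., -116.]), array([ 689., -112.])]
(437, 232) [array([ 691., -121.]), array([ 674., -117.]), array([ 659., -113.])]
(422, 246) [array([664., -91.]), array([648., -89.]), array([635., -87.])]
```

Request:
{"op": "jog_arm", "data": {"moves": "0 0 0 0 0 -0.2102; 0 0 0 0 0 -0.2102; 0 0 0 0 0 -0.2102; 0 0 0 0 0 -0.2102; 0 0 0 0 0 -0.2102; 0 0 0 0 0 -0.2102; 0 0 0 0 0 -0.2102; 0 0 0 0 0 -0.2102; 0 0 0 0 0 -0.21; 0 0 0 0 0 0; 0 0 0 0 0 0; 0 0 0 0 0 0"}}

```text
time: 14.2
position: [488.2, -344.9, 200.9]
orientation: [-3.141, -0.0, 1.502]
wrist_force: [0.3, 0.2, -3.2]
gripper_width: 26.3
grip_force: 54.7
```

Request:
{"op": "jog_arm", "data": {"moves": "0.12 0.05 0 0 0 0; 0.15 0.05 0 0 0 0; 0.15 0.05 0 0 0 0; 0.12 0.048 0 0 0 0; 0.064 0 0.05 0 0 0; 0 0 0.15 0 0 0; 0 0 0.15 0 0 0; 0 0 0.098 0 0 0; 0 0 0 0 0 0; 0 0 0 0 0 0; 0 0 0 0 0 0; 0 0 0 0 0 0"}}

```text
time: 15.7
position: [560.8, -168.7, 68.6]
orientation: [3.139, 0.001, 1.503]
wrist_force: [-0.7, -0.1, -2.1]
gripper_width: 25.8
grip_force: 54.7
```

```bash
python3 - <<'E'
from h import *
from rig import state,vision
import cv2
s=state();print(s["time"],s["position"],s["orientation"])
t=vision.snapshot("top")["pixels"];v=vision.snapshot("side")["pixels"]
print(togo(s,(559.6,-168,66.5),1.5036))
a=cv2.resize(t[180:235,225:325],None,fx=4,fy=4,interpolation=cv2.INTER_CUBIC)
a=cv2.resize(t[170:240,225:325],None,fx=8,fy=8,interpolation=cv2.INTER_CUBIC)
b=cv2.resize(v[150:270,230:340],None,fx=5,fy=5,interpolation=cv2.INTER_CUBIC)
cv2.imwrite("pics/g.png",a);cv2.imwrite("pics/g2.png",b)
E
```

```text
15.7 [ 560.82408325 -168.67906316   68.56026613] [3.13884630e+00 8.07867199e-04 1.50348212e+00]
(array([ 0.002 , -0.0042,  0.0069]), array([ 0.0035,  0.001 , -0.0001]))
```

View pics/g.png

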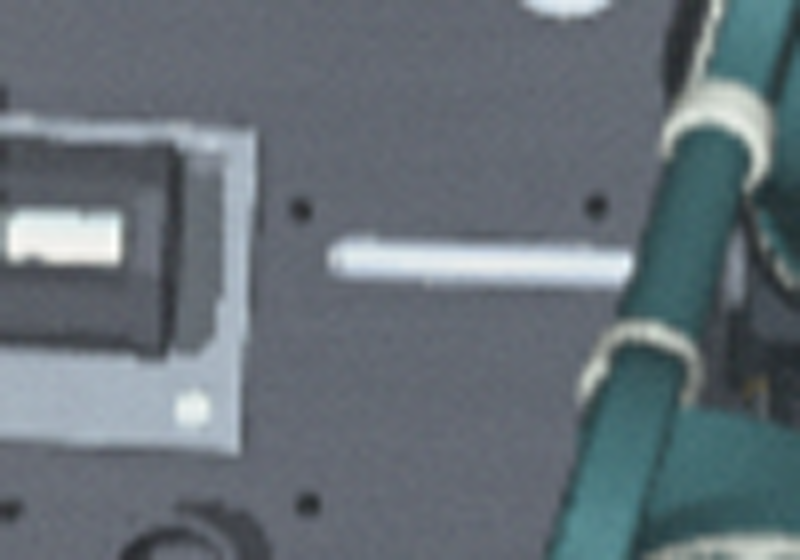

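View pics/g2.png

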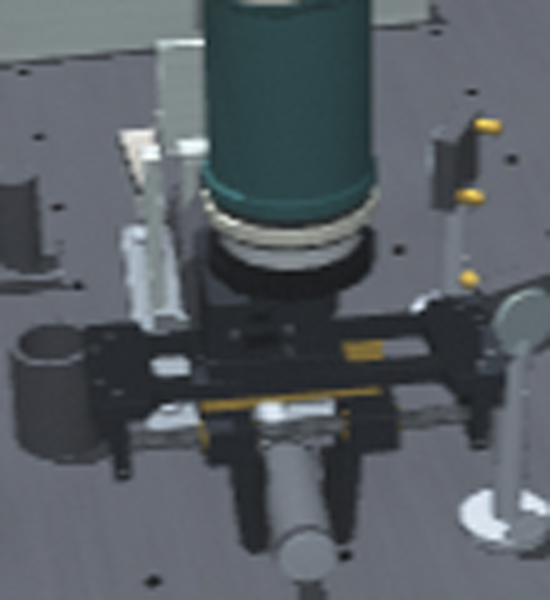

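Top crop: shank axis at (330,258) at the tip to (620,266), so a shift is to be computed. Side crop: the right end of the gripper body is at about (500,380), next to mirror_b's disk at (525,320). I'll check both numerically.

```bash
python3 - <<'E'
from h import *
np.set_printoptions(precision=1,suppress=True)
G=lambda *p:o(p,8,225,170); H=lambda *p:o(p,5,230,150)
y=1.5036;R=np.array([[np.cos(y),np.sin(y)],[-np.sin(y),np.cos(y)]]);e=np.array([573.4,38.8])
loc=lambda P:R@(np.array(P)[:2]-e)
for p in((328,258),(350,258),(620,266)): print("shank",p,loc(ray("top",G(*p),87)))
for p in((175,145),(160,354)):print("barrel",p,[loc(ray("top",G(*p),z)) for z in(85,99)])
print("slot",[loc(ray("top",G(*p),118)) for p in((65,210),(65,265),(122,238))])
print("cart?",loc(ray("top",G(8,240),103)))
def py(uv,Y):
    s=d["side"];C=-s["R"].T@np.ravel(s["t"]);v=s["R"].T@np.linalg.inv(s["K"])@[*uv,1];return C+v*(Y-C[1])/v[1]
for p in((497,335),(500,400),(480,448),(85,335),(120,475)):print("body",py(H(*p),-168))
for p in((495,320),(525,350),(525,290),(550,320)):print("mir",py(H(*p),-92))
E
```

```text
shank (328, 258) [-49.9   0.4]
shank (350, 258) [-56.8   0.1]
shank (620, 266) [-142.1   -1.3]
barrel (175, 145) [array([  0.6, -33.8]), array([ -0.6, -31.2])]
barrel (160, 354) [array([ 1.6, 33.2]), array([ 0.4, 35. ])]
slot [array([30.6, -5.8]), array([29.6, 11.3]), array([12.6,  2.1])]
cart? [49.4  2. ]
body [ 657.1 -168.   169.2]
body [ 659.8 -168.   132.9]
body [ 650.9 -168.   107. ]
body [ 467.3 -168.   194.6]
body [ 479.4 -168.   116.9]
mir [678.4 -92.  128.7]
mir [694.6 -92.  108.9]
mir [693.2 -92.  144.1]
mir [706.8 -92.  124.9]
```

Request:
{"op": "jog_arm", "data": {"moves": "0.002 -0.0035 0.0065 0.0035 0.001 0; 0.05 0 0 0 0 0; 0.05 0 0 0 0 0; 0.03 0 0 0 0 0; 0.03 0 0 0 0 0; 0.02 0 0 0 0 0; 0.02 0 0 0 0 0; 0 0 0 0 0 0; 0 0 0 0 0 0"}}

```text
time: 16.92
position: [562.8, -107.8, 65.1]
orientation: [-3.139, -0.001, 1.504]
wrist_force: [-0.3, -0.3, -2.4]
gripper_width: 25.7
grip_force: 54.7
```

Request:
{"op": "jog_arm", "data": {"moves": "0.02 0 -0.003 0 0 0; 0.02 0 0 0 0 0; 0.02 0 0 0 0 0; 0.02 0 0 0 0 0; 0.02 0 0 0 0 0; 0.02 0 0 0 0 0; 0 0 0 0 0 0"}}

```text
time: 17.8
position: [565.4, -74.2, 66.3]
orientation: [-3.14, 0.003, 1.504]
wrist_force: [-0.8, -6.3, -2.4]
gripper_width: 26.1
grip_force: 54.7
```

Request:
{"op": "jog_arm", "data": {"moves": "0.02 0 0 0 0 0; 0.02 0 0 0 0 0; 0.02 0 0 0 0 0; 0.02 0 0 0 0 0; 0.02 0 0 0 0 0; 0 0 0 0 0 0; 0 0 0 0 0 0"}}

```text
time: 18.68
position: [567.3, -41.6, 66.0]
orientation: [-3.139, -0.001, 1.504]
wrist_force: [0.1, -0.9, -2.0]
gripper_width: 26.4
grip_force: 54.7
```

Request:
{"op": "jog_arm", "data": {"moves": "0.015 0 0 0 0 0; 0.015 0 0 0 0 0; 0.015 0 0 0 0 0; 0.015 0 0 0 0 0; 0.015 0 0 0 0 0; 0.015 0 0 0 0 0; 0.01 0 0 0 0 0; 0 0 0 0 0 0; 0 0 0 0 0 0"}}

```text
time: 19.8
position: [569.1, -11.7, 66.0]
orientation: [-3.139, -0.001, 1.504]
wrist_force: [0.4, -0.3, -1.5]
gripper_width: 26.1
grip_force: 54.7
```

```bash
python3 - <<'E'
from h import *
from rig import state,vision
import cv2
s=state();print(s["time"],s["position"],s["orientation"],s["wrist_force"])
t=vision.snapshot("top")["pixels"]
cv2.imwrite("pics/k.png",cv2.resize(t[165:240,155:270],None,fx=6,fy=6,interpolation=cv2.INTER_CUBIC))
E
```

```text
19.8 [569.09965919 -11.65163539  65.9665739 ] [-3.13863984e+00 -1.11322142e-03  1.50365465e+00] [ 0.40133286 -0.32224932 -1.45385959]
```

View pics/k.png

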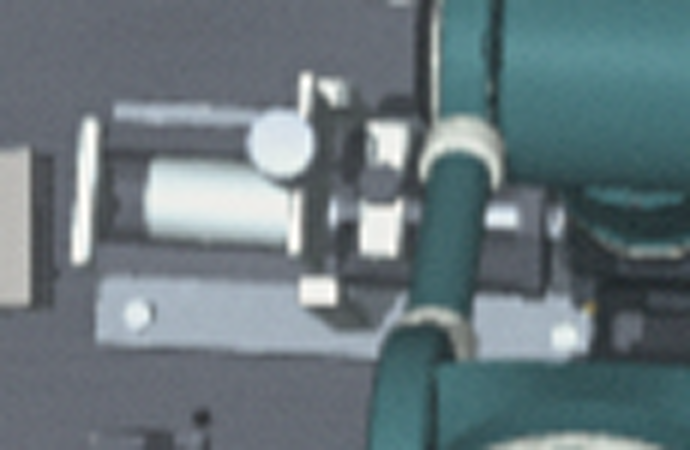

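Cartridge in the trough: front face at (147,198), gate guide at (300,220). I'll compute the depth.

```bash
python3 - <<'E'
from h import *
y=1.5036;R=np.array([[np.cos(y),np.sin(y)],[-np.sin(y),np.cos(y)]]);e=np.array([573.4,38.8])
for z in(85,103):print(R@(ray("top",o((147,198),6,155,165),z)[:2]-e))
print(R@(np.array([569.1,-11.7])-e)+[157.5,0])
E
```

```text
[169.37726725  -0.36775378]
[165.38958786   2.46740439]
[106.82524279   0.89943432]
```

Request:
{"op": "jog_arm", "data": {"moves": "-0.03 0 0 0 0 0; -0.06 0 0 0 0 0; -0.1 0 0 0 0 0; -0.1 0 0 0 0 0; -0.1 0 0 0 0 0; -0.1 0 0 0 0 0; -0.05 0 0 0 0 0; 0 0 0 0 0 0; 0 0 0 0 0 0; 0 0 -0.1 0 0 0; 0 0 -0.15 0 0 0; 0 0 -0.15 0 0 0; 0 0 -0.05 0 0 0; 0 0 0 0 0 0"}}

```text
time: 21.6
position: [559.3, -173.1, 201.5]
orientation: [-3.141, -0.0, 1.505]
wrist_force: [0.3, 0.4, -2.6]
gripper_width: 26.1
grip_force: 54.7
```

Request:
{"op": "jog_arm", "data": {"moves": "-0.12 -0.05 0 0 0 0; -0.15 -0.05 0 0 0 0; -0.15 -0.05 0 0 0 0; -0.12 -0.048 0 0 0 0; -0.05 0 0 0 0 0.1; 0 0 0 0 0 0.2; 0 0 0 0 0 0.2; 0 0 0 0 0 0.2; 0 0 0 0 0 0.2; 0 0 0 0 0 0.2; 0 0 0 0 0 0.2; 0 0 0 0 0 0.2; 0 0 0 0 0 0.2; 0 0 0 0 0 0.1916; 0 0 0 0 0 0; 0 0 0 0 0 0; 0 0 0 0 0 0"}}

```text
time: 23.72
position: [487.3, -346.0, 200.1]
orientation: [-3.14, 0.004, 0.019]
wrist_force: [0.7, 0.5, -3.1]
gripper_width: 26.0
grip_force: 54.7
```

```bash
python3 - <<'E'
from h import *
from rig import state,vision
import cv2
s=state();print(s["time"],s["position"],s["orientation"],togo(s,(488.6,-345.8,32),0.018))
E
```

```text
23.725 [ 487.28096564 -345.97037158  200.14679917] [-3.13985153  0.00357392  0.01944257] (array([6.400e-03, 5.000e-04, 5.605e-01]), array([-0.0022,  0.0046,  0.0018]))
```

Request:
{"op": "jog_arm", "data": {"moves": "0 0 0.1 0 0 0; 0 0 0.15 0 0 0; 0 0 0.15 0 0 0; 0 0 0 0 0 0; 0 0 0 0 0 0; 0 0 0 0 0 0; 0 0 0 0 0 0"}}

```text
time: 24.6
position: [488.5, -347.1, 83.1]
orientation: [3.14, -0.0, 0.018]
wrist_force: [0.3, 0.2, -2.0]
gripper_width: 25.9
grip_force: 54.7
```

```bash
python3 - <<'E'
from h import *
from rig import state
s=state();print(s["time"],s["position"],s["orientation"],togo(s,(488.6,-345.8,31.5),0.018))
E
```

```text
24.6 [ 488.47686593 -347.09812077   83.11140604] [ 3.14028788e+00 -2.38008935e-04  1.80715248e-02] (array([ 0.0004, -0.0045,  0.172 ]), array([ 0.0017, -0.0003,  0.0001]))
```

Request:
{"op": "jog_arm", "data": {"moves": "0 -0.003 0.05 0 0 0; 0 0 0.04 0 0 0; 0 0 0.03 0 0 0; 0 0 0.02 0 0 0; 0 0 0.02 0 0 0; 0 0 0.01 0 0 0; 0 0 0 0 0 0; 0 0 0 0 0 0; 0 0 0 0 0 0"}}

```text
time: 25.72
position: [487.4, -345.9, 30.6]
orientation: [3.141, 0.002, 0.018]
wrist_force: [-2.2, -2.0, 3.5]
gripper_width: 26.0
grip_force: 54.3
```

Seated (the upward force is small). I'll release, rise, and look.

Request:
{"op": "jog_arm", "data": {"moves": "0 0 0 0 0 0; 0 0 0 0 0 0; 0 0 0 0 0 0; 0 0 0 0 0 0; 0 0 0 0 0 0", "jaw": -0.3}}

```text
time: 26.35
position: [487.0, -345.1, 29.8]
orientation: [-3.14, 0.003, 0.018]
wrist_force: [-0.1, 0.5, 0.0]
gripper_width: 57.0
grip_force: 0.0
```

Request:
{"op": "jog_arm", "data": {"moves": "0 0 -0.05 0 0 0; 0 0 -0.1 0 0 0; 0 0 -0.15 0 0 0; 0 0 -0.15 0 0 0; 0 0 -0.15 0 0 0; -0.1 -0.1 0 0 0 0; -0.1 -0.1 0 0 0 0; -0.1 0 0 0 0 0; 0 0 0 0 0 0; 0 0 0 0 0 0; 0 0 0 0 0 0; 0 0 0 0 0 0"}}

```text
time: 27.85
position: [397.1, -287.2, 210.2]
orientation: [-3.14, 0.003, 0.018]
wrist_force: [-1.0, -0.9, 0.4]
gripper_width: 57.5
grip_force: 0.0
```

```bash
python3 - <<'E'
from rig import vision
import cv2
cv2.imwrite("pics/z.png",cv2.resize(vision.snapshot("top")["pixels"][130:290,150:430],None,fx=2.8,fy=2.8,interpolation=cv2.INTER_CUBIC))
E
```

```text
(no output)
```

View pics/z.png

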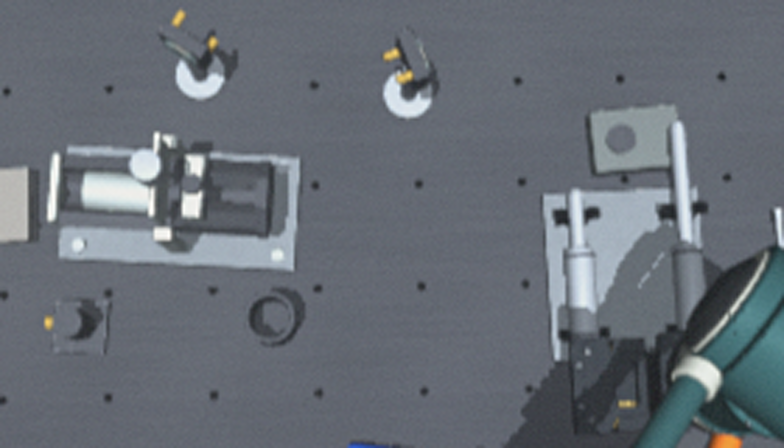

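The cartridge lies in the trough at (120,190). The drift is back in its saddles with its tip at (677,123), which matches the start pixel to within about 1 px.

```bash
python3 -c "
from rig import order
print(order.sign_off())"
```

```text
the job is handed in; nothing more can be done
None
```

I handed the job in at about 28 s, and the hand-in returned no verdict: the gate is fully up, the cartridge lies in the trough about 137 mm from the entry face, and the long drift is back in its rack place the same way round.

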